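# Hold the brass roller seated in the V-block

## Task

Lift the brass roller out of its wooden rest, lay it gently in the steel V-block and bring its end up against the red stop plate, so that I can buff it. Finish while still holding it: fully down and pressed steadily onto both faces of the V with a downward push of about 10 N (a kilogram's worth), touching or almost touching the stop. Leave the tin, the jar and the awl where they are.

Things in the scene. Friction and masses are not known exactly. Their poses are not given: they have to be found in the camera images.
- roller: Loose smooth brass cylinder, 30 mm diameter, 130 mm long, four thin dark rings, 0.17 to 0.33 kg. Origin at its middle on its axis; its y axis is the cylinder's axis (both ends alike). It starts lying level in the notches of the wooden rest, axis 45 mm above the bench, its middle up to 6 mm along from the rest's middle.
- rest: Fixed dark wooden rest, 70 (x) by 124 (y) mm; base plate 8 mm thick. Two saddles, each 18 mm long, 56 mm wide, middles at y = +-51 mm, with flat-floored notches 30 mm wide, floor 30 mm and side lips 38 mm above the bench. Between them 84 mm are open down to the base plate for the fingers. Origin on the bench under its centre; the roller lies along y.
- vblock: Fixed steel V-block, 70 (x) by 136 (y) mm; base plate 10 mm thick. Two saddles 22 mm long, 50 mm wide, tops 41 mm high, middles at y = +-51 mm, each with a 90-degree V along y: mouth 32 mm wide, root 25 mm above the bench. Between them 80 mm are open for the fingers. Origin on the bench under the V's middle; a fully seated roller's axis is at x = 0, 46 mm above the bench.
- face_plus: The sloping V faces of both saddles on the block's +x side (fixed, part of the V-block; same origin and axes as the V-block).
- face_minus: The sloping V faces of both saddles on the block's -x side (fixed, part of the V-block; same origin and axes as the V-block).
- tin: Bystander: flat round pale metal polish tin, 60 mm diameter, 24 mm high, loose on the green mat between the rest and the V-block. Origin under its centre.
- jar: Bystander: amber jar with black lid, 64 mm diameter, 65 mm high, loose. Origin under its centre.
- awl: Bystander: awl with dark wooden handle, 140 mm long, up to 28 mm thick, lying on the bench along its x axis (point to +x). Origin under its middle.
- stop (a point): Middle of the inner face of the red stop plate that closes the +y end of the V-block only: at x = 0, y = +62 mm of the block, 46 mm above the bench (on the seated roller's axis). The plate is 44 mm wide, its top 52 mm above the bench. With the roller's end against it, the roller's middle is 65 mm away, at y = -3 mm of the block. Axes as the block's.

How it is judged:
By the outcome, as a careful person would: the job done as asked, in the order asked, and still so for the second after the job is handed in, while the arm keeps its last pose, push and grip.
It also fails if it takes over 48 s, if anything falls off the work surface, if the arm or the gripper's body presses on something with over 40 N, if the wrist force passes 120 N, or if a joint passes its speed limit or range.

## Robot

A 7-joint arm with a two-finger parallel gripper is mounted at the origin on the work surface. World frame = base frame: x ahead of the robot, y to its left, z up, the work surface at z = 0. Lengths are in m, angles in rad, forces in N, time in s.
With the tool pointing down it reaches from about 0.4 to 0.85 m from the base axis. Payload 4.5 kg.
Tool frame: the origin (TCP) lies at the very end of the fingers, on their centre line; the grasp point (between the pads) lies 19 mm behind it (grip_point_offset is the distance from the TCP to the grasp point, in m); z points along the fingers, y is the line along which they close (so a half turn about z gives the same grasp; the last joint's range is limited). The gripper opens to 88 mm and grips with 3 to 60 N. Pads are 18 mm wide; open, the fingers measure 123 mm over their backs; the gripper's body (75 mm by 187 mm) begins 45 mm behind the grasp point.
Start: joints at [1.152, 0.689, -0.195, 1.565, 0.157, 0.902, -0.215], TCP at [0.273, -0.562, 0.239] pointing down, gripper open.
Joint ranges: [-3.01, 3.01], [-0.46, 2.08], [-1.47, 1.51], [0.13, 2.56], [-1, 4.14], [0.04, 2.09], [-2.66, 2.66]. Speed limits (rad/s): [2.57, 2.57, 3.14, 3.14, 3.14, 3.14, 3.14].

## Interface

Orientations are given as a unit quaternion [x, y, z, w].
In Python, from plant import get_state, snapshot, camera_params, finish_job, grip_point_offset gives the robot as it stands.
- The arm moves only by the shell command python3 -m handwheel 'ROWS' [FORCE]. ROWS is a JSON list of rows, 1 to 10 of them, each of 7 numbers: the opening from 0.0 (shut) to 1.0 (fully open), then dx, dy, dz in m, then a rotation vector rx, ry, rz in rad; each row is the pose to reach, as a shift and turn from the pose commanded when the command began, along the tool's axes at that moment; what a row does not reach only later rows make up. A row lasts 1/10 s, in which the tool goes at most 0.05 m and 0.15 rad, less where a joint would pass 70% of its speed; a pose out of reach is approached as far as the arm can. The fingers move at their own pace and stop on an object; FORCE is the grip in N (left out, the last holds). Time passes only in rows, so rows that do not move let the fingers close. It prints the time, the measured TCP pose, the force, the opening and the grip force at its end.
- get_state(): the state, without advancing time (a new reading comes with each control period).
- snapshot(name): name is "scene" or "top" or "wrist"; returns (picture, depth): 480x640x3 uint8, red, green, blue; 480x640 float32, m along the optical axis (not along the pixel's ray), 0 where there is no reading.
- camera_params(name): a dict with "fx", "fy", "cx", "cy" (pixels), "rvec" (rotation vector, rad) and "tvec" (3), from world to camera coordinates, as OpenCV has them. Camera axes: x right, y down, z forward; pixel columns grow to the right and rows downward; lengths in m; the calibration is good to about 2 mm. A picture is of the moment at which its call begins: read the wrist's pose just before it. camera_params takes no time and is no camera call; for the wrist camera it gives the pose at the moment of the call.
- finish_job(): hands the job in; it is judged then, once.
The state is a dict: "clock": time; "q": joint angles; "qd": joint speeds; "joint_torque": joint torques, N m; "tool_pos": TCP position; "eef_rot": TCP orientation; "contact_force": force on the tool from outside, world axes, zero at the start; "moment": the same for the moment, N m; "opening": opening from 0.0 (shut) to 1.0 (fully open); "finger_force": force on a finger pad.
Only numpy, scipy, OpenCV 4.12 (cv2) and the standard library are available. Lean on these libraries where they do the work, as an engineer would, in place of code of your own. Each camera call takes 0.05 s, during which the arm holds its last target. There are 200 camera calls.

## Working session

There is one attempt and no reset: what is moved stays moved. The work goes in short steps, Python scripts to look and compute and a shell command to move; the robot and the scene stay as the last step left them, time stands still between calls to the robot, and variables do not carry over. Pictures are saved under pics/ and viewed, at most 10 in all, crops included, and the job is handed in when it is done.

```bash
ls; mkdir -p pics
python3 - <<'E'
from plant import *
import cv2
s=get_state();print({k:(v if not hasattr(v,'tolist') else v.tolist()) for k,v in s.items()});print(grip_point_offset)
for n in("top","scene"):
    p,d=snapshot(n);cv2.imwrite(f"pics/{n}.png",p[...,::-1]);__import__('numpy').save(f"{n}.npy",d);print(camera_params(n))
E
```

```text
pics
{'clock': 0.0, 'q': [1.151791189194361, 0.6899804466219658, -0.1945334480786482, 1.5663301744516787, 0.157299814179115, 0.9024995679448693, -0.21508429758690606], 'qd': [0.0006669485905260896, -0.0004856550010423088, -0.0004585484249152637, 0.0021408601060668494, -0.0005899448906920238, -0.0023139688538727924, -0.0007291391215043498], 'joint_torque': [-0.0012029776189592667, -52.75624752044678, -1.2671193480491638, -15.343201160430908, -0.05272064125165343, 0.006405837630154565, 0.0001700108350632945], 'tool_pos': [0.2731216435475181, -0.5614675492709053, 0.2379164275377054], 'eef_rot': [0.9744671015834749, 0.22452847389897965, -0.000262876087159219, -0.0008736339390529626], 'contact_force': [-0.4036944909062599, -0.6332296211668783, 0.813497837777859], 'moment': [0.06556212701914346, -0.01745768403826272, -0.024145867679617145], 'finger_force': 0.0, 'opening': 1.0002477408208823}
0.0187
{'fx': 500.5610224143468, 'fy': 500.5610224143468, 'cx': 320.218866804877, 'cy': 238.18625129704253, 'rvec': array([ 2.15573023, -2.15005589,  0.18257158]), 'tvec': array([0.00951024, 0.54268044, 0.76378617])}
{'fx': 471.0608106287301, 'fy': 471.0608106287301, 'cx': 321.029527490511, 'cy': 240.8308879491175, 'rvec': array([ 2.50181816,  0.65166889, -0.19620887]), 'tvec': array([-0.48608942, -0.1833558 ,  1.07496353])}
```

View pics/top.png

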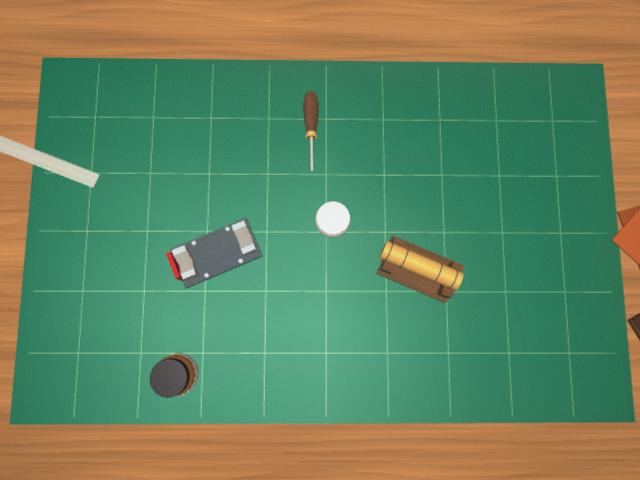

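View pics/scene.png

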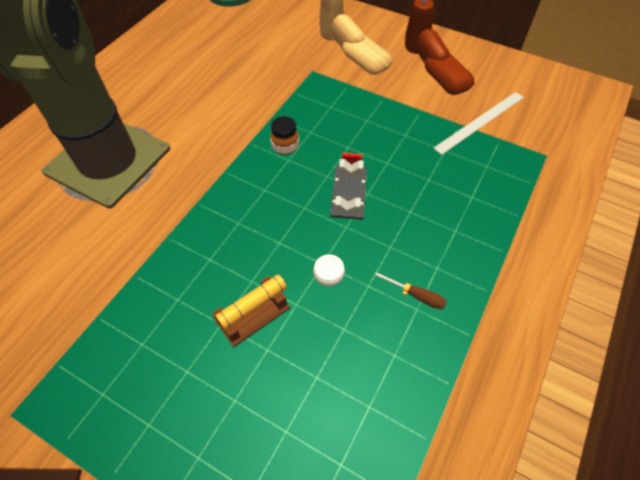

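The top picture shows the brass roller in its rest around (422,265), with ends near (386,250) and (459,280). The V-block is at (214,253) with its red stop at (173,265). The tin is at (333,218), the awl at (311,130) and the jar at (170,378). The scene view agrees.

```bash
cat > h.py <<'E'
import numpy as np, cv2
from scipy.spatial.transform import Rotation as R
def cloud(d,c):
    v,u=np.mgrid[:480,:640]
    P=np.stack([(u-c['cx'])*d/c['fx'],(v-c['cy'])*d/c['fy'],d],-1)
    return (P-c['tvec'])@cv2.Rodrigues(np.array(c['rvec']))[0]   # world
def rect(P):
    (c,s,a)=cv2.minAreaRect((P[:,:2]*1000).astype(np.float32)); return np.round(c,1),np.round(s,1),round(a,1)
E
python3 - <<'E'
from h import *
from plant import camera_params
for n in("top","scene"):
    W=cloud(np.load(n+".npy"),camera_params(n)); im=cv2.imread(f"pics/{n}.png"); hsv=cv2.cvtColor(im,cv2.COLOR_BGR2HSV)
    H,S,V=[hsv[...,i].astype(int) for i in range(3)]
    x,y,z=np.moveaxis(W,-1,0); ok=np.load(n+".npy")>0
    print(n,"mat z",np.median(z[(H>65)&(H<90)&(S>100)&ok]))
    B={'top':dict(roller=(375,235,470,305),vb=(160,212,268,294),tin=(310,196,356,242),jar=(140,345,205,405)),
       'scene':dict(roller=(205,265,298,350),vb=(322,145,375,225),tin=(308,250,350,290),jar=(262,110,306,158))}[n]
    for k,(a,b,c,e) in B.items():
        m=np.zeros_like(ok);m[b:e,a:c]=1;m&=ok
        g=m&~((H>60)&(H<95)&(S>90))
        if k=='roller':
            g=m&(H>12)&(H<32)&(S>110)&(V>110)
        P=W[g]; print(k,len(P),rect(P),"z pct",np.round(np.percentile(P[:,2],[2,50,98]),4),np.round(np.median(P,0),4))
        if k=='roller':
            c0,ax=P[:,:2].mean(0),np.linalg.svd(P[:,:2]-P[:,:2].mean(0))[2][0]; t=(P[:,:2]-c0)@ax
            print(' pca',c0,np.degrees(np.arctan2(ax[1],ax[0])),t.min(),t.max())
        if k=='vb':
            red=m&((H<8)|(H>172))&(S>150); Q=W[red]; print(' red',len(Q),rect(Q),Q.mean(0),np.percentile(Q[:,2],[5,95]))
            dark=m&(S<110)&(V<110)&(z<0.025)&(z>0.003);print(' base',rect(W[dark]),np.median(z[dark]))
            hi=m&(z>0.033)&~red;print(' tops',rect(W[hi]))
E
```

```text
top mat z 0.0011248307901807104
roller 2902 (array([ 499.2, -148.7]), array([129.9,  68.7]), 66.7) z pct [0.0059 0.0482 0.0617] [ 0.4934 -0.1493  0.0482]
 pca [ 0.49447199 -0.14905882] 66.57869665238783 -0.0627772942652862 0.0671730256206333
vb 3858 (array([520.7, 186.9]), array([128.2, 178. ]), 2.0) z pct [0.0007 0.0112 0.0524] [0.5188 0.1866 0.0112]
 red 167 (array([503.1, 244.5]), array([57.2, 12. ]), 31.5) [0.49748487 0.24060072 0.05088882] [0.04395374 0.05411775]
 base (array([524. , 182.5]), array([ 72.2, 134. ]), 23.2) 0.01056041122954216
 tops (array([522.3, 184.9]), array([ 51.2, 132.3]), 23.3)
tin 1065 (array([581.9, -16.7]), array([73.3, 67.5]), 75.0) z pct [0.0004 0.0237 0.0267] [ 0.5773 -0.0089  0.0237]
jar 1811 (array([326.8, 251. ]), array([103.4,  91.9]), 89.2) z pct [0.0007 0.0646 0.0681] [0.3324 0.2294 0.0646]
scene mat z 0.0010862693537606193
roller 1438 (array([ 496.9, -145. ]), array([135.5,  74.2]), 66.3) z pct [0.0072 0.0567 0.0619] [ 0.5013 -0.1536  0.0567]
 pca [ 0.50156778 -0.1528781 ] -113.80753693423203 -0.07294980982815992 0.0624044036803699
vb 1972 (array([512.5, 206.4]), array([ 70.7, 190.2]), 23.3) z pct [0.0032 0.0121 0.0518] [0.5226 0.1903 0.0121]
 red 127 (array([497.5, 241.2]), array([41.1, 11.5]), 23.4) [0.4982663  0.23960928 0.04720851] [0.03571656 0.05366634]
 base (array([514.4, 203. ]), array([ 69. , 183.9]), 23.2) 0.010601065847523941
 tops (array([523.2, 184.9]), array([ 50. , 133.6]), 23.4)
tin 808 (array([576.4,  -4.5]), array([60.4, 74.8]), 27.3) z pct [0.0005 0.0235 0.0267] [ 0.582  -0.0152  0.0235]
jar 1044 (array([287.4, 264.5]), array([ 62.1, 168.3]), 55.0) z pct [-0.0013  0.0393  0.0675] [0.3335 0.2259 0.0393]
```

```bash
cat >> h.py <<'E'
def down(yaw_y):  # tool pointing down, closing axis y at world angle (deg)
    t=np.radians(yaw_y); y=np.array([np.cos(t),np.sin(t),0]); z=np.array([0,0,-1.]); return R.from_matrix(np.stack([np.cross(y,z),y,z],1))
def go(pos,yaw):
    from plant import get_state
    s=get_state(); r=R.from_quat(s['eef_rot']); p=np.array(s['tool_pos'])
    e=r.as_matrix()
    print('clock',s['clock'],'tool x,y deg',np.degrees(np.arctan2(e[1,:2],e[0,:2])).round(2),'tool z',e[:,2].round(4))
    print('shift',r.inv().apply(np.array(pos)-p).round(4),'rot',(r.inv()*down(yaw)).as_rotvec().round(4))
E
python3 - <<'E'
from h import *
from plant import camera_params
for n in("top","scene"):
    W=cloud(np.load(n+".npy"),camera_params(n)); m=np.zeros((480,640),bool)
    a,b,c,e=(375,235,470,305) if n=='top' else (205,265,298,350); m[b:e,a:c]=1
    P=W[m&(W[...,2]>0.054)]; print(n,rect(P),len(P))
go([0.4975,-0.150,0.19],-23.5)
print({k:v for k,v in camera_params('wrist').items()})
E
```

```text
top (array([488., -87.]), array([ 89.4, 246.3]), 9.8) 1282
scene (array([ 606.6, -278.8]), array([124.3, 414.8]), 39.1) 946
clock 0.1 tool x,y deg [ 25.94 -64.06] tool z [-9.0e-04  1.5e-03 -1.0e+00]
shift [ 0.3818 -0.2718  0.0484] rot [-1.700e-03 -5.000e-04 -7.078e-01]
{'fx': 360.7352013779734, 'fy': 360.7352013779734, 'cx': 318.520412172818, 'cy': 241.07125854620202, 'rvec': array([-2.45725494,  1.5380943 ,  0.21641351]), 'tvec': array([-0.62344701, -0.03689912,  0.38897047])}
```

```bash
python3 -m handwheel '[[1,0.04,-0.03,0.005,0,0,-0.07],[1,0.08,-0.055,0.01,0,0,-0.14],[1,0.12,-0.085,0.015,0,0,-0.22],[1,0.16,-0.115,0.02,0,0,-0.3],[1,0.2,-0.145,0.025,0,0,-0.37],[1,0.24,-0.17,0.03,0,0,-0.45],[1,0.28,-0.2,0.035,0,0,-0.52],[1,0.32,-0.23,0.04,0,0,-0.6],[1,0.355,-0.255,0.045,0,0,-0.66],[1,0.382,-0.272,0.048,0,0,-0.708]]' 40
python3 -m handwheel '[[1,0,0,0,0,0,0],[1,0,0,0,0,0,0]]'
python3 - <<'E'
from h import *
from plant import *
go([0.4975,-0.150,0.19],-23.5)
c=camera_params('wrist');p,d=snapshot('wrist');cv2.imwrite('pics/w1.png',p[...,::-1]);np.save('w1.npy',d);np.save('w1c.npy',c,allow_pickle=True)
E
```

```text
clock: 1.1
tool_pos: [0.4988, -0.1467, 0.1903]
eef_rot: [0.835, 0.551, 0.0, -0.001]
contact_force: [-0.4, 0.0, 0.7]
opening: 0.997
finger_force: 0.0
clock: 1.3
tool_pos: [0.4977, -0.15, 0.1904]
eef_rot: [0.836, 0.549, -0.001, -0.0]
contact_force: [0.4, 0.1, 0.4]
opening: 1.002
finger_force: 0.0
clock 1.3 tool x,y deg [ 66.57 -23.43] tool z [-1.2e-03 -2.0e-04 -1.0e+00]
shift [-0.0001 -0.0002  0.0004] rot [-0.001   0.0006  0.0012]
```

View pics/w1.png

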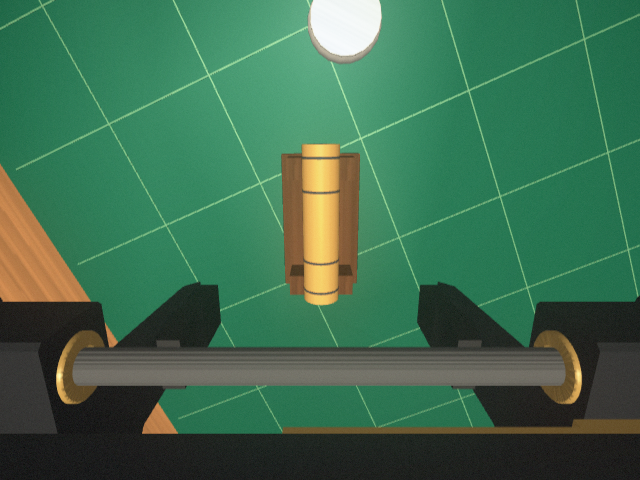

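The wrist view shows the roller nearly vertical in the image. Its left and right edges are at columns 303 and 340, its ends at rows 144 and 305, so it is well aligned between the fingers. The tin is at (345,20).

Run:
```python
from h import *
c=np.load('w1c.npy',allow_pickle=True).item(); d=np.load('w1.npy'); W=cloud(d,c)
hsv=cv2.cvtColor(cv2.imread('pics/w1.png'),cv2.COLOR_BGR2HSV).astype(int)
m=np.zeros((480,640),bool); m[135:315,290:352]=1
g=m&(W[...,2]>0.047)&(W[...,2]<0.066)&(d>0)
P=W[g]; 
for _ in range(3):
    c0=np.median(P,0)[:2]; print(len(P),rect(P)); break
# fit cylinder r=15 : params x0,y0,yaw,zc
from scipy.optimize import least_squares
def f(q):
    t=q[2]; n=np.array([-np.sin(t),np.cos(t)]); return np.hypot((P[:,:2]-q[:2])@n,P[:,2]-q[3])-0.015
r=least_squares(f,[*c0,np.radians(66.5),0.045],loss='soft_l1',f_scale=0.001); x=r.x
ax=np.array([np.cos(x[2]),np.sin(x[2])]); t=(P[:,:2]-x[:2])@ax; lo,hi=np.percentile(t,[0.2,99.8])
print('axis',np.degrees(x[2]),'z',x[3],'len',hi-lo,'mid',x[:2]+ax*(lo+hi)/2)
go([*(x[:2]+ax*(lo+hi)/2),0.0265],np.degrees(x[2])-90)
```

```text
5700 (array([ 499.3, -149.1]), array([130.6,  29.8]), 66.8)
axis 66.79727785649601 z 0.04459256091784923 len 0.12976863530044946 mid [ 0.49952814 -0.14879948]
clock 1.35 tool x,y deg [ 66.43 -23.57] tool z [-1.4e-03 -9.0e-04 -1.0e+00]
shift [0.0035 0.0013 0.1639] rot [-0.0009  0.0014 -0.0064]
```

```bash
python3 -m handwheel '[[1,0.0035,0.0013,0.02,0,0,-0.006],[1,0.0035,0.0013,0.05,0,0,-0.006],[0.8,0.0035,0.0013,0.08,0,0,-0.006],[0.8,0.0035,0.0013,0.11,0,0,-0.006],[0.8,0.0035,0.0013,0.135,0,0,-0.006],[0.8,0.0035,0.0013,0.15,0,0,-0.006],[0.8,0.0035,0.0013,0.16,0,0,-0.006],[0.8,0.0035,0.0013,0.164,0,0,-0.006],[0.8,0.0035,0.0013,0.164,0,0,-0.006]]' 40
python3 -m handwheel '[[0.5,0,0,0,0,0,0],[0.3,0,0,0,0,0,0],[0,0,0,0,0,0,0],[0,0,0,0,0,0,0],[0,0,0,0,0,0,0],[0,0,0,0,0,0,0],[0,0,0,0,0,0,0]]' 45
python3 -c "
from h import *; go([.4995,-.1488,.0265],-23.2)"
```

```text
clock: 2.25
tool_pos: [0.5003, -0.1485, 0.0267]
eef_rot: [0.835, 0.55, -0.0, 0.0]
contact_force: [-0.6, 0.8, 0.1]
opening: 0.797
finger_force: 0.0
clock: 2.95
tool_pos: [0.5006, -0.1476, 0.0268]
eef_rot: [0.835, 0.551, 0.0, 0.0]
contact_force: [0.4, 0.3, 1.9]
opening: 0.319
finger_force: 44.8
clock 2.95 tool x,y deg [ 66.86 -23.14] tool z [ 1.e-04 -1.e-04 -1.e+00]
shift [-0.0015 -0.0005  0.0003] rot [0.0001 0.0001 0.001 ]
```

```bash
python3 -m handwheel '[[0,0,0,-0.005,0,0,0],[0,0,0,-0.015,0,0,0],[0,0,0,-0.03,0,0,0],[0,0,0,-0.055,0,0,0],[0,0,0,-0.08,0,0,0],[0,0,0,-0.105,0,0,0],[0,0,0,-0.12,0,0,0],[0,0,0,-0.125,0,0,0],[0,0,0,-0.125,0,0,0],[0,0,0,-0.125,0,0,0]]' 45
python3 -c "
from h import *; go([.575,.065,.155],23.3)"
```

```text
clock: 3.95
tool_pos: [0.4999, -0.1476, 0.1512]
eef_rot: [0.835, 0.551, -0.001, -0.0]
contact_force: [-0.4, -0.5, -2.9]
opening: 0.322
finger_force: 45.0
clock 3.95 tool x,y deg [ 66.85 -23.15] tool z [-1.4e-03  1.0e-04 -1.0e+00]
shift [ 0.225  -0.0145 -0.0039] rot [-1.400e-03 -1.000e-04 -8.107e-01]
```

```bash
python3 -m handwheel '[[0,0.01,0,0,0,0,-0.04],[0,0.03,-0.002,-0.001,0,0,-0.12],[0,0.06,-0.004,-0.001,0,0,-0.22],[0,0.09,-0.006,-0.002,0,0,-0.33],[0,0.12,-0.008,-0.002,0,0,-0.44],[0,0.15,-0.01,-0.003,0,0,-0.55],[0,0.18,-0.012,-0.003,0,0,-0.66],[0,0.205,-0.014,-0.004,0,0,-0.75],[0,0.22,-0.0145,-0.004,0,0,-0.8],[0,0.225,-0.0145,-0.004,0,0,-0.811]]'
python3 -m handwheel '[[0,0,0,0,0,0,0],[0,0,0,0,0,0,0],[0,0,0,0,0,0,0]]'
python3 - <<'E'
from h import *
from plant import *
go([0.5235,0.184,0.155],23.3)
c=camera_params('wrist');p,d=snapshot('wrist');cv2.imwrite('pics/w2.png',p[...,::-1]);np.save('w2.npy',d);np.save('w2c.npy',c,allow_pickle=True)
E
```

```text
clock: 4.95
tool_pos: [0.5758, 0.0685, 0.1555]
eef_rot: [0.547, 0.837, 0.001, -0.001]
contact_force: [-0.0, -0.4, -3.5]
opening: 0.319
finger_force: 45.0
clock: 5.25
tool_pos: [0.5753, 0.0631, 0.1555]
eef_rot: [0.551, 0.835, -0.001, 0.0]
contact_force: [-0.4, 0.3, -2.7]
opening: 0.318
finger_force: 45.0
clock 5.25 tool x,y deg [113.18  23.18] tool z [-7.0e-04 -1.7e-03 -1.0e+00]
shift [0.1315 0.     0.0004] rot [-0.0013  0.0012 -0.002 ]
```

View pics/w2.png

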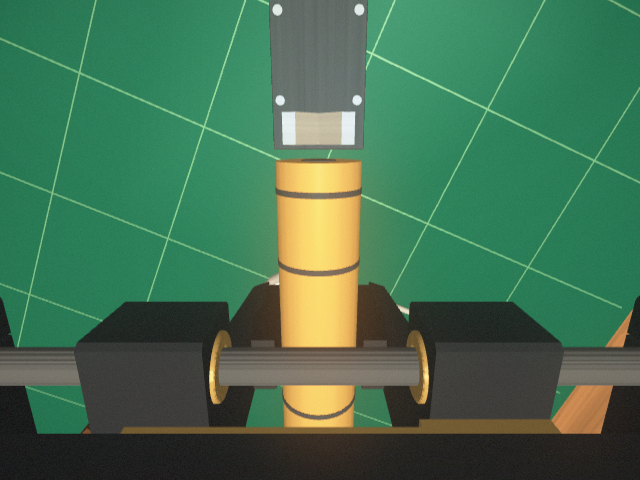

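The view shows the held roller vertical at columns 276–362, with its front end at row 160. The near saddle of the V-block is at (318,128) and the base plate's near edge at row 149. They look nearly in line.

```bash
cat > fit.py <<'E'
from h import *
from scipy.optimize import least_squares
def vb(im,d,c,yaw,vmax):
    W=cloud(d,c); hsv=cv2.cvtColor(im,cv2.COLOR_BGR2HSV).astype(int)
    m=(d>0)&~((hsv[...,0]>60)&(hsv[...,0]<95)&(hsv[...,1]>90)); m[vmax:]=0; m[:,:230]=0; m[:,410:]=0
    g=m&(W[...,2]>0.006)&(W[...,2]<0.015)
    v=np.nonzero(g.any(1))[0]; L=[];Rr=[]
    for r in v[::2]:
        u=np.nonzero(g[r])[0]
        if len(u)>60 or True: L.append(W[r,u[0]]); Rr.append(W[r,u[-1]])
    L,Rr=np.array(L)[:,:2],np.array(Rr)[:,:2]
    y=np.radians(yaw)
    def f(q): n=np.array([-np.sin(q[0]),np.cos(q[0])]); return np.r_[L@n-q[1]-q[2],Rr@n-q[1]+q[2]]
    r=least_squares(f,[y,np.mean(np.r_[L,Rr]@[-np.sin(y),np.cos(y)]),0.035],loss='soft_l1',f_scale=.001)
    P=W[g][:,:2]@[np.cos(r.x[0]),np.sin(r.x[0])]
    return np.degrees(r.x[0]),r.x[1],r.x[2],np.percentile(P,[.5,99.5]),W,hsv
def roller(W,d,box,ax,zc):
    m=np.zeros(d.shape,bool); a,b,c,e=box; m[b:e,a:c]=1; P=W[m&(d>0)]; P=P[(abs(P[:,2]-zc)<0.03)]
    def f(q):
        v=np.array([np.cos(q[2]),np.sin(q[2]),q[4]]);v/=np.linalg.norm(v); w=P-np.array([q[0],q[1],q[3]]); return np.linalg.norm(np.cross(w,v),axis=1)-0.015
    r=least_squares(f,[*P.mean(0)[:2],np.radians(ax),zc,0],loss='soft_l1',f_scale=.001); return r.x,P
E
python3 - <<'E'
from fit import *
from plant import *
d=np.load('w2.npy');c=np.load('w2c.npy',allow_pickle=True).item();im=cv2.imread('pics/w2.png')
a,n,w,e,W,hsv=vb(im,d,c,113.3,150)
print('vb',a,'lat',n,'halfw',w,'y ends',e)
t=np.radians(a);ax=np.array([np.cos(t),np.sin(t)]);nn=np.array([-np.sin(t),np.cos(t)])
tp=np.array(get_state()['tool_pos'])[:2]; print('tcp along,lat',tp@ax,tp@nn,'overview vb along,lat',np.array([.5235,.184])@ax,np.array([.5235,.184])@nn)
x,P=roller(W,d,(283,162,355,282),113.2,.174)
v=np.array([np.cos(x[2]),np.sin(x[2])])
print('roller yaw',np.degrees(x[2]),'slope',x[4],'lat at mid',x[:2]@nn,'z',x[3],'front end along',np.percentile(P[:,:2]@ax,99.8),'tcp-grip z',get_state()['tool_pos'][2]+.0187)
s=cloud(d,c)[105:140,285:353]; s=s[s[...,2]>0.02]; print('saddle lat',np.percentile(s[:,:2]@nn,[1,99]),'z',np.percentile(s[:,2],[2,98]), 'along',np.percentile(s[:,:2]@ax,[1,99]))
E
```

```text
vb 113.27697792371302 lat -0.5532719558084621 halfw 0.034470145358141926 y ends [-0.10650668 -0.00479327]
tcp along,lat -0.16920680146049585 -0.553566470668362 overview vb along,lat -0.03785149597198251 -0.5536023069430644
roller yaw 113.1183750613125 slope -0.0023968838222179815 lat at mid -0.5461615938759788 z 0.17964625935873468 front end along -0.10573975924729237 tcp-grip z 0.17429806861489067
saddle lat [-0.57656098 -0.53066969] z [0.02498007 0.04165059] along [-0.09896526 -0.08110518]
```

Run:
```python
from h import *
d=np.load('w2.npy');c=np.load('w2c.npy',allow_pickle=True).item();W=cloud(d,c)
t=np.radians(113.277);ax=np.array([np.cos(t),np.sin(t)]);nn=np.array([-np.sin(t),np.cos(t)])
for r in (170,210,250):
    for u in range(274,366,8): 
        p=W[r,u];print(r,u,(p[:2]@ax).round(4),(p[:2]@nn).round(4),p[2].round(4)) if r!=250 or u%3==0 else 0
# sub-pixel edges by known radius: bright brass columns -> ray lateral at axis height 
hsv=cv2.cvtColor(cv2.imread('pics/w2.png'),cv2.COLOR_BGR2HSV).astype(int)
Rm=cv2.Rodrigues(c['rvec'])[0]; C=-Rm.T@c['tvec']
for r in (165,205,250):
    u=np.nonzero((hsv[r,:,0]>12)&(hsv[r,:,0]<32)&(hsv[r,:,1]>110)&(hsv[r,:,2]>90))[0]; u=u[(u>260)&(u<375)]
    for h in(.1743,):
      print(r,u.min(),u.max(),[ (C+ (h-C[2])/q[2]*q)[:2]@nn for q in [Rm.T@np.array([(k-c['cx'])/c['fx'],(r-c['cy'])/c['fy'],1]) for k in (u.min(),u.max(),(u.min()+u.max())/2)]])
print('cam',C, C[:2]@nn)
```

```text
170 274 -0.1234 -0.5169 -0.0001
170 282 -0.1082 -0.5421 0.1823
170 290 -0.108 -0.5449 0.1845
170 298 -0.1079 -0.5475 0.1865
170 306 -0.1078 -0.5501 0.1869
170 314 -0.1077 -0.5526 0.1889
170 322 -0.1078 -0.555 0.1878
170 330 -0.1078 -0.5575 0.1882
170 338 -0.1078 -0.56 0.1879
170 346 -0.1082 -0.5627 0.1835
170 354 -0.1083 -0.5654 0.1821
170 362 -0.1237 -0.5892 -0.0006
210 274 -0.1565 -0.5159 0.0016
210 282 -0.1214 -0.5417 0.1819
210 290 -0.1209 -0.5446 0.1848
210 298 -0.1206 -0.5473 0.186
210 306 -0.1204 -0.5499 0.1875
210 314 -0.1202 -0.5525 0.1884
210 322 -0.1202 -0.555 0.1884
210 330 -0.1204 -0.5576 0.1873
210 338 -0.1207 -0.5602 0.1859
210 346 -0.1208 -0.5629 0.1852
210 354 -0.1216 -0.5659 0.1811
210 362 -0.1569 -0.5901 0.0002
250 282 -0.1354 -0.5413 0.1822
250 306 -0.1341 -0.5497 0.1862
250 330 -0.1338 -0.5577 0.1874
250 354 -0.1357 -0.5662 0.1811
165 276 361 [np.float64(-0.5392770077815187), np.float64(-0.5685388879214813), np.float64(-0.5539122588652899)]
205 277 360 [np.float64(-0.5391476954229385), np.float64(-0.5686008267660988), np.float64(-0.5538786286417631)]
250 278 358 [np.float64(-0.5389463825762614), np.float64(-0.5683537793491721), np.float64(-0.553654434937055)]
cam [0.54799183 0.12874087 0.30090242] -0.5542634875884859
```

```bash
python3 -m handwheel '[[0,0.01,0,0,0,0,0],[0,0.03,0,0,0,0,0],[0,0.055,0,0,0,0,0],[0,0.08,-0.0005,0.01,0,0,0],[0,0.1,-0.0005,0.025,0,0,0],[0,0.113,-0.0005,0.045,0,0,0],[0,0.119,-0.0005,0.065,0,0,0],[0,0.119,-0.0005,0.08,0,0,0],[0,0.119,-0.0005,0.088,0,0,0],[0,0.119,-0.0005,0.09,0,0,0]]' 50
python3 -m handwheel '[[0,0,0,0,0,0,0],[0,0,0,0,0,0,0],[0,0,0,0,0,0,0]]'
python3 - <<'E'
from h import *
from plant import *
t=np.radians(113.277);ax=np.array([np.cos(t),np.sin(t)]);nn=np.array([-np.sin(t),np.cos(t)])
s=get_state();p=np.array(s['tool_pos']);print('along,lat',p[:2]@ax,p[:2]@nn,p[2],s['contact_force'])
go(p,23.28)
c=camera_params('wrist');p,d=snapshot('wrist');cv2.imwrite('pics/w3.png',p[...,::-1]);np.save('w3.npy',d);np.save('w3c.npy',c,allow_pickle=True)
E
```

```text
clock: 6.3
tool_pos: [0.5276, 0.174, 0.0651]
eef_rot: [0.55, 0.835, -0.001, -0.0]
contact_force: [-0.2, 0.3, -2.8]
opening: 0.319
finger_force: 50.0
clock: 6.6
tool_pos: [0.5287, 0.1741, 0.0664]
eef_rot: [0.55, 0.835, 0.001, 0.0]
contact_force: [-0.0, -0.3, -2.6]
opening: 0.319
finger_force: 50.0
along,lat -0.04900224732320543 -0.5544119340138917 0.06642676244496025 [-0.04991488 -0.34418857 -2.64426219]
clock 6.6 tool x,y deg [113.29  23.29] tool z [ 1.3e-03  5.0e-04 -1.0e+00]
shift [0. 0. 0.] rot [0.0014 0.     0.0001]
```

View pics/w3.png

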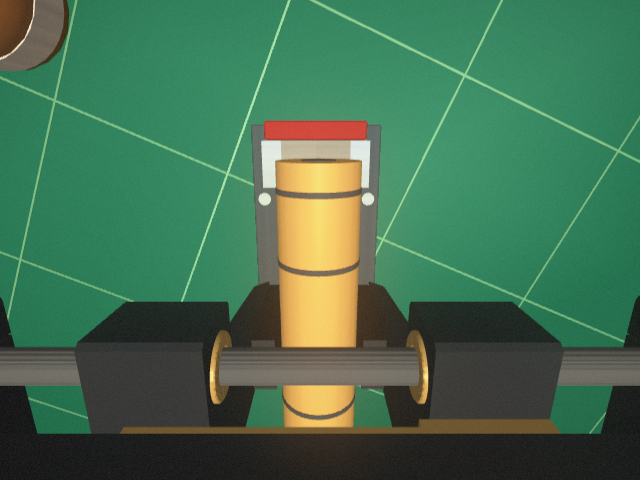

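The view shows the roller over the V, with its front end at row 160. The red stop's inner edge is at row 140. The block's centre column is about 316.5 against the roller's 319, so the block lies about 1 mm to the left.

Run:
```python
from h import *
c=np.load('w3c.npy',allow_pickle=True).item();d=np.load('w3.npy');W=cloud(d,c)
t=np.radians(113.277);ax=np.array([np.cos(t),np.sin(t)]);nn=np.array([-np.sin(t),np.cos(t)])
Rm=cv2.Rodrigues(c['rvec'])[0]; C=-Rm.T@c['tvec']
def at(u,v,h):
    q=Rm.T@np.array([(u-c['cx'])/c['fx'],(v-c['cy'])/c['fy'],1]); p=(C+(h-C[2])/q[2]*q)[:2]; return (p@ax).round(4),(p@nn).round(4)
im=cv2.imread('pics/w3.png'); hsv=cv2.cvtColor(im,cv2.COLOR_BGR2HSV).astype(int)
red=((hsv[...,0]<8)|(hsv[...,0]>172))&(hsv[...,1]>150); red[:110]=0;red[155:]=0
for u in(285,315,345): v=np.nonzero(red[:,u])[0]; print('red rows',v.min(),v.max(),at(u,v.max()+.5,.052))
for v in(126,130,134): u=np.nonzero(red[v,240:400])[0]+240; print('red cols',u.min(),u.max(),at((u.min()+u.max())/2,v,.052))
print('saddle top outer cols',at(261.5,160,.041),at(370.5,160,.041))
P=W[155:280,283:355].reshape(-1,3);P=P[abs(P[:,2]-.085)<.03]; print('roller end',np.percentile(P[:,:2]@ax,[99,99.9]),'top',np.percentile(P[:,2],[90,98]))
for r in(170,220,260): print('roller ctr',at(*[(278.+360)/2 if r==170 else 318.5,r],.085), W[r,312:326,2].mean())
```

```text
red rows 121 139 (np.float64(0.0215), np.float64(-0.5405))
red rows 121 139 (np.float64(0.0215), np.float64(-0.5533))
red rows 121 139 (np.float64(0.0215), np.float64(-0.5661))
red cols 264 366 (np.float64(0.027), np.float64(-0.5533))
red cols 265 366 (np.float64(0.0254), np.float64(-0.5535))
red cols 265 366 (np.float64(0.0238), np.float64(-0.5535))
saddle top outer cols (np.float64(0.0124), np.float64(-0.5284)) (np.float64(0.0123), np.float64(-0.5788))
roller end [0.01463568 0.01488483] top [0.0992623  0.09985374]
roller ctr (np.float64(0.0114), np.float64(-0.5549)) 0.09871147219042653
roller ctr (np.float64(-0.0063), np.float64(-0.5548)) 0.09902904936836283
roller ctr (np.float64(-0.0215), np.float64(-0.5547)) 0.098930633484981
```

```bash
python3 -m handwheel '[[0,0,-0.0013,0.004,0,0,0],[0,0,-0.0013,0.011,0,0,0],[0,0,-0.0013,0.018,0,0,0],[0,0,-0.0013,0.024,0,0,0],[0,0,-0.0013,0.028,0,0,0],[0,0,-0.0013,0.031,0,0,0],[0,0,-0.0013,0.033,0,0,0],[0,0,-0.0013,0.033,0,0,0],[0,0,-0.0013,0.033,0,0,0]]' 50
python3 -m handwheel '[[0,0,0,0.001,0,0,0],[0,0,0,0.0015,0,0,0],[0,0,0,0.0015,0,0,0]]'
python3 -m handwheel '[[0,0,0,0.0005,0,0,0],[0,0,0,0.001,0,0,0],[0,0,0,0.001,0,0,0]]'
```

```text
clock: 7.55
tool_pos: [0.527, 0.1736, 0.0328]
eef_rot: [0.55, 0.835, 0.0, 0.0]
contact_force: [-0.4, 0.1, -2.4]
opening: 0.319
finger_force: 50.0
clock: 7.85
tool_pos: [0.5269, 0.1735, 0.0312]
eef_rot: [0.55, 0.835, -0.0, 0.0]
contact_force: [0.1, 0.0, -2.8]
opening: 0.319
finger_force: 50.0
clock: 8.15
tool_pos: [0.5269, 0.1735, 0.0302]
eef_rot: [0.55, 0.835, -0.0, 0.0]
contact_force: [-0.6, 0.2, -2.7]
opening: 0.319
finger_force: 50.0
```

```bash
python3 -m handwheel '[[0,0,0,0.0005,0,0,0],[0,0,0,0.001,0,0,0],[0,0,0,0.001,0,0,0]]'
python3 -m handwheel '[[0,0,0,0.0003,0,0,0],[0,0,0,0.0005,0,0,0],[0,0,0,0.0005,0,0,0]]'
python3 -m handwheel '[[0,0,0,0.0003,0,0,0],[0,0,0,0.0005,0,0,0],[0,0,0,0.0005,0,0,0]]'
```

```text
clock: 8.45
tool_pos: [0.5269, 0.1735, 0.0291]
eef_rot: [0.55, 0.835, -0.0, 0.0]
contact_force: [-0.2, 0.5, -2.9]
opening: 0.319
finger_force: 50.0
clock: 8.75
tool_pos: [0.5269, 0.1735, 0.0287]
eef_rot: [0.55, 0.835, 0.0, 0.0]
contact_force: [-0.0, 0.7, -3.0]
opening: 0.322
finger_force: 50.0
clock: 9.05
tool_pos: [0.5272, 0.1737, 0.0283]
eef_rot: [0.55, 0.835, 0.0, 0.0]
contact_force: [1.1, 0.1, -1.8]
opening: 0.32
finger_force: 49.9
```

```bash
python3 -m handwheel '[[0,0,0,0.0003,0,0,0],[0,0,0,0.0005,0,0,0],[0,0,0,0.0005,0,0,0]]'
python3 -m handwheel '[[0,0,0,0.0003,0,0,0],[0,0,0,0.0005,0,0,0],[0,0,0,0.0005,0,0,0]]'
python3 -c "
from h import *;from plant import *
s=get_state();nn=np.array([-.9186,-.3952]);p=np.array(s['tool_pos'][:2]);print(p@nn,np.array(s['contact_force'])[:2]@nn,s['moment'])"
```

```text
clock: 9.35
tool_pos: [0.5274, 0.1738, 0.0281]
eef_rot: [0.55, 0.835, 0.0, 0.0]
contact_force: [1.4, 0.5, 2.6]
opening: 0.32
finger_force: 49.8
clock: 9.65
tool_pos: [0.5274, 0.1738, 0.028]
eef_rot: [0.55, 0.835, 0.001, 0.0]
contact_force: [-0.1, 0.4, 6.8]
opening: 0.32
finger_force: 49.6
-0.5531602443430094 -0.029832633607629402 [-0.06401401 -0.05052152 -0.00816851]
```

```bash
python3 -m handwheel '[[0,0,0,-0.0003,0,0,0],[0,0.001,0,-0.0004,0,0,0],[0,0.002,0,-0.0004,0,0,0],[0,0.003,0,-0.0004,0,0,0],[0,0.004,0,-0.0004,0,0,0],[0,0.005,0,-0.0004,0,0,0],[0,0.005,0,-0.0004,0,0,0],[0,0.005,0,-0.0004,0,0,0]]' 50
python3 -m handwheel '[[0,0.0005,0,0,0,0,0],[0,0.001,0,0,0,0,0],[0,0.001,0,0,0,0,0]]'
python3 -c "
from h import *;from plant import *
s=get_state();M=np.array([[-.3952,.9186],[-.9186,-.3952]]);print(M@s['tool_pos'][:2],M@s['contact_force'][:2],s['moment'])"
```

```text
clock: 10.45
tool_pos: [0.5268, 0.1751, 0.028]
eef_rot: [0.551, 0.835, -0.001, 0.002]
contact_force: [4.0, -5.2, 5.0]
opening: 0.317
finger_force: 49.6
clock: 10.75
tool_pos: [0.5265, 0.1759, 0.028]
eef_rot: [0.551, 0.835, -0.001, 0.002]
contact_force: [4.4, -6.3, 6.5]
opening: 0.32
finger_force: 49.6
[-0.04650554 -0.5531037 ] [-7.48596009 -1.56065666] [-1.05961624 -0.95114795  0.06897935]
```

```bash
python3 -m handwheel '[[0,0,0,-0.0003,0,0,0],[0,0,0,-0.0006,0,0,0],[0,0,0,-0.0006,0,0,0],[0,0,0,-0.0006,0,0,0]]' 50
python3 -c "
from h import *;from plant import *
s=get_state();M=np.array([[-.3952,.9186],[-.9186,-.3952]]);print(M@s['tool_pos'][:2],M@s['contact_force'][:2],s['moment'])"
```

```text
clock: 11.15
tool_pos: [0.525, 0.1793, 0.0281]
eef_rot: [0.55, 0.835, 0.0, 0.0]
contact_force: [4.2, -1.3, 0.3]
opening: 0.316
finger_force: 49.9
[-0.04278925 -0.55307429] [-2.86130341 -3.34518383] [-0.25211105 -0.89450823 -0.07576449]
```

```bash
python3 -m handwheel '[[0,0.0005,0.0005,0,0,0,0],[0,0.001,0.0005,0,0,0,0],[0,0.001,0.0005,0,0,0,0],[0,0.001,0.0005,0,0,0,0]]' 50
python3 - <<'E'
from h import *;from plant import *
s=get_state();M=np.array([[-.3952,.9186],[-.9186,-.3952]]);print(M@s['tool_pos'][:2],M@s['contact_force'][:2],s['moment'])
c=camera_params('wrist');p,d=snapshot('wrist');cv2.imwrite('pics/w4.png',cv2.resize(p[90:210,230:410,::-1],None,fx=4,fy=4));np.save('w4.npy',d)
cv2.imwrite('pics/w4f.png',p[...,::-1])
E
```

```text
clock: 11.55
tool_pos: [0.5247, 0.1798, 0.0281]
eef_rot: [0.55, 0.835, -0.0, 0.0]
contact_force: [3.4, -2.8, -1.1]
opening: 0.317
finger_force: 49.9
[-0.0422381  -0.55306406] [-3.88644093 -2.02200281] [-0.47359401 -1.02777058  0.06630967]
```

View pics/w4.png

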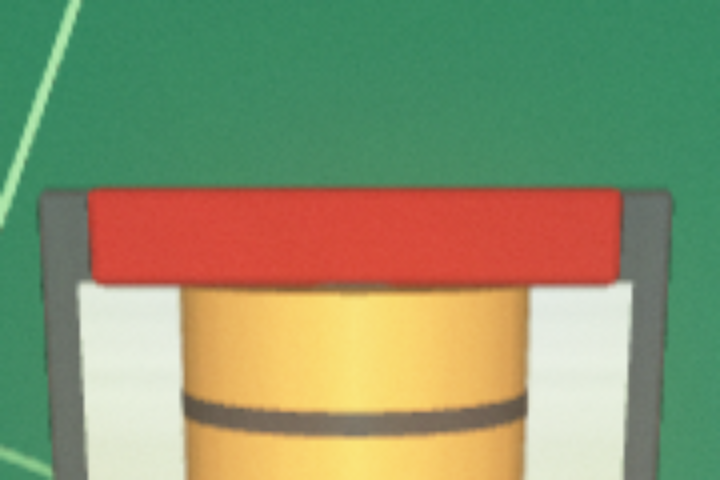

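The crop shows the roller's end against the red plate's inner edge (crop row 285), centred between the V faces. The axial reaction of about 4 N under almost no downward load points to contact with the stop. Next I'll press down in small steps.

```bash
python3 -m handwheel '[[0,0,0.0004,0.0003,0,0,0],[0,0,0.0008,0.0006,0,0,0],[0,0,0.0008,0.0009,0,0,0],[0,0,0.0008,0.001,0,0,0],[0,0,0.0008,0.001,0,0,0],[0,0,0.0008,0.001,0,0,0]]' 55
python3 -c "
from h import *;from plant import *
s=get_state();M=np.array([[-.3952,.9186],[-.9186,-.3952]]);print(M@s['tool_pos'][:2],M@s['contact_force'][:2],s['moment'])"
```

```text
clock: 12.2
tool_pos: [0.5248, 0.1798, 0.028]
eef_rot: [0.55, 0.835, -0.001, 0.0]
contact_force: [1.5, -3.8, 8.7]
opening: 0.317
finger_force: 54.5
[-0.04221912 -0.5531115 ] [-4.13133561  0.10814163] [-0.85747735 -0.32456126 -0.03611062]
```

```bash
python3 -m handwheel '[[0,0,0,0,0,0,0],[0,0,0,0,0,0,0],[0,0,0,0,0,0,0],[0,0,0,0,0,0,0],[0,0,0,0,0,0,0],[0,0,0,0,0,0,0],[0,0,0,0,0,0,0],[0,0,0,0,0,0,0]]'
python3 - <<'E'
from h import *;from plant import *
c=camera_params('wrist');p,d=snapshot('wrist');W=cloud(d,c)
print([W[r,312:326,2].mean().round(4) for r in(165,210,250)])
cv2.imwrite('pics/w5.png',cv2.resize(p[90:210,230:410,::-1],None,fx=4,fy=4))
a=cv2.imread('pics/w4f.png').astype(int)[...,::-1]; print('change vs w4',abs(a-p)[100:330,240:400].mean())
E
```

```text
clock: 13.0
tool_pos: [0.5248, 0.1798, 0.028]
eef_rot: [0.55, 0.835, -0.001, 0.0]
contact_force: [-0.3, -3.7, 8.2]
opening: 0.318
finger_force: 54.5
[np.float64(0.0606), np.float64(0.0606), np.float64(0.0687)]
change vs w4 1.9548278985507246
```

View pics/w5.png

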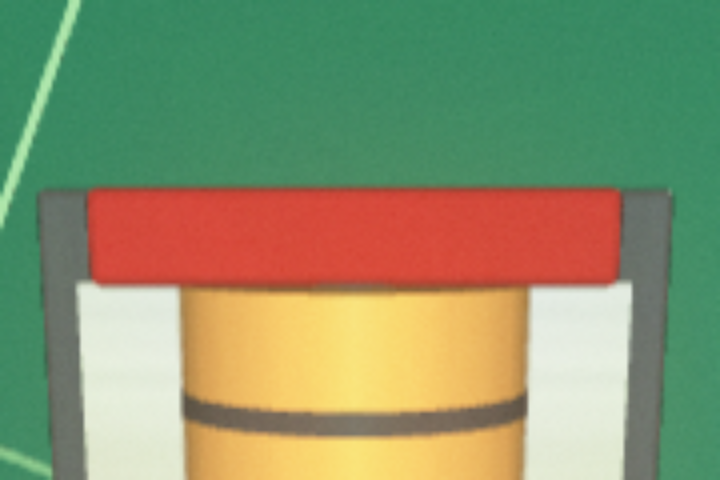

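The roller is level, with its top at 60.6 mm (61 expected), seated and against the stop. The push is steady at about 8 N from the arm plus roughly 3 N of roller weight.

```bash
python3 -c "
from plant import *; print(finish_job())"
```

```text
the job is handed in; nothing more can be done
None
```

The roller is fully down in the V-block and still gripped, with its end against the red stop; the arm pushes down with about 8 N (about 11 N on the V with the roller's weight), and the tin, jar and awl were left alone. The job was handed in at about 13 s.

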